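Load and start the lamp exposure station

TASK

Load the lamp exposure station and start it: slide its catch back to free the cover, push the cover fully open, stand every lidded dish that is on the bench upright and flat on the narrow raised shelf inside, between its lips, then slide the cover fully shut and the catch fully home again. Only then press the three keys all the way down, one at a time, letting each come up: the square key, then the small round one, then the large round one; press no key while the cover is open or the catch is off. Leave the other things on the bench where they stand.

Things in the scene. Friction and masses are not known exactly. Their poses are not given: they have to be found in the camera images.
- station: Lamp exposure station, fixed. Origin on the bench under the middle of its shelf; x points to its rear, away from the robot, y to the left, z up. In its frame, mm: open-topped chamber x -64 to 70, y -150 to 150, floor z 4; front wall at x -67, 50 high; end walls 10 thick at y +-155, 86 high; rear housing x 70 to 215, 84 high, over which the cover slides.
- shelf_mid (a point): Middle of the shelf's top in the chamber, 32 mm above the bench, axes as the station. The shelf is a raised aluminium bar along y, y -150 to 150 mm, 72 mm wide; a lip 4 mm wide and 5 mm high along each long edge leaves a flat channel 64 mm wide between the lips for the dishes. The chamber floor is 28 mm below it.
- cover (a joint): Sliding clear cover over the chamber, m: 0 = shut, 0.14 = fully open (to the station's +x, over the housing). Stays where left; takes 2 to 3 N. Panel top at z 94 mm; shut, it spans x -70 to 75, y -154 to 154 of the station. It cannot open while the catch is home: the catch's tongue stands behind a lug (14 x 26 mm, 18 high) near the left end of its front edge.
- cover_handle (a point): Middle of the top of the cover's handle: an upright black bar on the cover's front edge, 14 mm thick along the station's x, 110 mm long along y, 28 mm high above the panel (top at z 122 mm); moves with the cover. Shut, it lies at x -57, y 0 of the station.
- catch (a joint): Sliding steel catch (the interlock), m: 0 = home, cover locked; 0.028 = fully back, slid to the station's +y (left), cover free (from 0.023 on). Stays where left; sliding takes about 2 N. Leave it back while the cover is open: home, it would stand in the way of the closing cover.
- catch_grip (a point): Middle of the top of the catch's thumb piece: an upright dark block 12 mm along the station's x, 20 mm along y, 26 mm high above its bolt plate (plate top z 105 mm, block top z 131 mm); moves with the catch. Home, it lies at x -41, y 185 of the station. Under it a guide block x -59 to -23, y 160 to 220, 91 mm high.
- square_key (a joint): Travel of the square key, 22 x 22 mm, m: 0 = up, 0.005 = all the way down; sprung, from 1.5 N at the top to 5 N fully down. Counts as pressed beyond 0.004.
- square_key_top (a point): Middle of the top of the square key, 22 x 22 mm, grey plastic, 10 mm above its 42 mm square black base, 65 mm above the bench. The three keys stand in a row along the station's x on the console, 44 mm apart, in any order; the console (x -70 to 90, y 160 to 300 mm of the station) is 45 mm high.
- small_key (a joint): Travel of the small round key, 18 mm across, m: 0 = up, 0.005 = all the way down; sprung, from 1.5 N at the top to 5 N fully down. Counts as pressed beyond 0.004.
- small_key_top (a point): Middle of the top of the small round key, 18 mm across, grey plastic, 10 mm above its 42 mm square black base, 65 mm above the bench. The three keys stand in a row along the station's x on the console, 44 mm apart, in any order; the console (x -70 to 90, y 160 to 300 mm of the station) is 45 mm high.
- large_key (a joint): Travel of the large round key, 34 mm across, m: 0 = up, 0.005 = all the way down; sprung, from 1.5 N at the top to 5 N fully down. Counts as pressed beyond 0.004.
- large_key_top (a point): Middle of the top of the large round key, 34 mm across, grey plastic, 10 mm above its 42 mm square black base, 65 mm above the bench. The three keys stand in a row along the station's x on the console, 44 mm apart, in any order; the console (x -70 to 90, y 160 to 300 mm of the station) is 45 mm high.
- dish1: Lidded glass dish, lid fixed on, 60 to 130 g, absent (None) in some starts. Origin: centre of its underside, z up its axis. Round body 46 mm across, lid top 26 mm above the underside; on it a round upright knob 14 mm across, 20 mm high (top 46 mm above the underside), by which it can be gripped from above.
- dish2: Lidded glass dish, lid fixed on, 60 to 130 g, absent (None) in some starts. Origin: centre of its underside, z up its axis. Round body 46 mm across, lid top 26 mm above the underside; on it a round upright knob 14 mm across, 20 mm high (top 46 mm above the underside), by which it can be gripped from above.
- dish3: Lidded glass dish, lid fixed on, 60 to 130 g, absent (None) in some starts. Origin: centre of its underside, z up its axis. Round body 46 mm across, lid top 26 mm above the underside; on it a round upright knob 14 mm across, 20 mm high (top 46 mm above the underside), by which it can be gripped from above.
- dish4: Lidded glass dish, lid fixed on, 60 to 130 g, absent (None) in some starts. Origin: centre of its underside, z up its axis. Round body 46 mm across, lid top 26 mm above the underside; on it a round upright knob 14 mm across, 20 mm high (top 46 mm above the underside), by which it can be gripped from above.
- dish5: Lidded glass dish, lid fixed on, 60 to 130 g, absent (None) in some starts. Origin: centre of its underside, z up its axis. Round body 46 mm across, lid top 26 mm above the underside; on it a round upright knob 14 mm across, 20 mm high (top 46 mm above the underside), by which it can be gripped from above.
- stopper: Bystander: rubber stopper, 30 mm across, 26 high, among the dishes; not part of the job. Origin: centre of its underside.
- bottle_a: Bystander: glass bottle, 60 mm across, 130 high; not part of the job. Origin: centre of its underside.
- bottle_b: Bystander: glass bottle, 54 mm across, 110 high; not part of the job. Origin: centre of its underside.
- jar: Bystander: glass jar, 68 mm across, 80 high; not part of the job. Origin: centre of its underside.
- tip_box: Bystander: plastic pipette-tip box, 82 x 112 x 63 mm; not part of the job. Origin: centre of its underside.
- vial: Bystander: small amber vial, 26 mm across, 50 high; not part of the job. Origin: centre of its underside.
- spatula: Bystander: lab spatula lying flat, 170 mm long (origin near its middle); not part of the job. Origin: centre of its underside.
Not all that is in view belongs to the job. What is shaped like the dish1 but green is not meant. Leave any green look-alike of the dish3 alone.

How it is judged:
By the outcome, as a careful person would: the job done as asked, in the order asked, and still so for the second after the job is handed in, with the robot touching nothing.
Of dish1, dish2, dish3, dish4, dish5 only 3 to 5 are there at a start; the rules pass over those that are not, and their reading is None.
At some moment in a run one of dish1, dish2, dish3, dish4, dish5 may be knocked a few centimetres aside while the robot is not near it.
Once in a run the grip may slacken for a moment while it holds something.
It also fails if it takes over 210 s, if anything falls off the work surface, if the arm or the gripper's body presses on something with over 40 N, if the wrist force passes 120 N, or if a joint passes its speed limit or range.

ROBOT

A 6-joint arm with a two-finger parallel gripper is mounted at the origin on the work surface. World frame = base frame: x ahead of the robot, y to its left, z up, the work surface at z = 0. Lengths are in mm, angles in rad, forces in N, time in s.
With the tool pointing down it reaches from about 350 to 775 mm from the base axis. Payload 7.3 kg.
Tool frame: the origin (TCP) lies at the very end of the fingers, on their centre line; the grasp point (between the pads) lies behind it (bot.grip_point_offset is the z of the grasp point in the tool frame, in mm); z points along the fingers, y is the line along which they close (so a half turn about z gives the same grasp; the last joint's range is limited). The gripper opens to 92 mm and grips with 3 to 60 N. Pads are 19 mm wide; open, the fingers measure 130 mm over their backs; the gripper's body (75 mm by 190 mm) begins 47 mm behind the grasp point.
Start: joints at [-1.247, 0.342, 1.524, -0, 1.275, -0.146], TCP at [237.696, -468.13, 226.741] pointing down, gripper open.
Joint ranges: [-2.53, 2.53], [-0.77, 2.02], [0.04, 2.7], [-1, 4.14], [0.28, 2.66], [-3.11, 3.11]. Speed limits (rad/s): [2.57, 2.57, 3.14, 3.14, 3.14, 3.14].

INTERFACE

Orientations are given as [roll, pitch, yaw] about the fixed x, y, z axes, in that order (R = Rz(yaw) Ry(pitch) Rx(roll)).
In Python, from plant import bot gives the robot as it stands. The module is installed in compiled form; this text tells all that it offers.
- The arm moves only by the shell command python3 -m crank 'ROWS'. ROWS is JSON, a list that holds one entry, the list of rows, each a list of 5 numbers: the opening, from 0 (shut) to 1 (fully open), then the shift along the tool's x, y, z in cm, then the turn about the tool's z in degrees. In form: [[[claw, x, y, z, turn], ...]]. A call has exactly 10 rows; each row is the pose to reach, as a shift and turn from the pose commanded when the call began, along the tool's axes at that moment; what a row does not reach only later rows make up. A row lasts 1/10 s, in which the tool goes at most 50 mm and 8.59 degrees, less where a joint would pass 70% of its speed; a pose out of reach is approached as far as the arm can. A call with a gripper value outside its range is refused whole. The fingers move at their own pace and stop on an object; the grip force is fixed at half the most. Time passes only in rows, so rows that repeat a pose let the fingers close, or fill a call up. It gives the time, the measured TCP pose, the force, the opening and the grip force at its end, in the units of the state.
- bot.get_obs(): the state, without advancing time (a new reading comes with each control period).
- bot.capture(name): name is "side" or "top" or "wrist"; returns (picture, depth): 400x640x3 uint8, red, green, blue; 400x640 float32, mm along the optical axis (not along the pixel's ray), 0 where there is no reading.
- bot.calibration(name): a dict with "vertical_fov" (degrees; the focal length in pixels is half the picture's height over the tangent of half this angle, whatever the lens; pixels are square), "cx", "cy" (the principal point, pixels), "rvec" (rotation vector, rad) and "tvec" (3), from world to camera coordinates, as OpenCV has them; the wrist camera has in their place "tool_from_camera" (4x4, takes a point from camera to tool coordinates, whose origin is the TCP and whose axes are the flange's). Camera axes: x right, y down, z forward; pixel columns grow to the right and rows downward; lengths in mm; the calibration is good to about 2 mm. A picture is of the moment at which its call begins: read the wrist's pose just before it. calibration takes no time and is no camera call.
- bot.close_job(): hands the job in; it is judged then, once.
The state is a dict: "time": time; "joint_positions": joint angles; "dq": joint speeds; "tau": joint torques, N m; "tool_pos": TCP position; "tcp_rot": TCP orientation; "contact_force": force on the tool from outside, world axes, zero at the start; "moment": the same for the moment, N m; "grip_width": finger opening in mm; "finger_force": force on a finger pad.
Only numpy, scipy, OpenCV 4.12 (cv2) and the standard library are available. Lean on these libraries where they do the work, as an engineer would, in place of code of your own. Each camera call takes 0.05 s, during which the arm holds its last target. There are 200 camera calls.

## Working session

There is one attempt and no reset: what is moved stays moved. The work goes in short steps, Python scripts to look and compute and a shell command to move; the robot and the scene stay as the last step left them, time stands still between calls to the robot, and variables do not carry over. Pictures are saved under pics/ and viewed, at most 14 in all, crops included, and the job is handed in when it is done.

```bash
mkdir -p pics
cat > h.py <<'E'
import numpy as np, cv2
from scipy.spatial.transform import Rotation as R
from plant import bot
def cam(n,obs=None):
    c=bot.calibration(n); f=200/np.tan(np.radians(c["vertical_fov"])/2)
    if n=="wrist":
        o=obs or bot.get_obs(); T=np.eye(4); T[:3,:3]=R.from_euler("xyz",o["tcp_rot"]).as_matrix(); T[:3,3]=o["tool_pos"]
        M=T@np.array(c["tool_from_camera"])
    else:
        M=np.eye(4); r=cv2.Rodrigues(np.array(c["rvec"],float))[0]; M[:3,:3]=r.T; M[:3,3]=-r.T@np.array(c["tvec"],float).ravel()
    return f,c["cx"],c["cy"],M
def plane(K,u,v,z):
    f,cx,cy,M=K; d=M[:3,:3]@np.array([(u-cx)/f,(v-cy)/f,1]); return M[:3,3]+d*(z-M[2,3])/d[2]
def cloud(K,D):
    f,cx,cy,M=K; v,u=np.mgrid[:400,:640]; P=np.stack([(u-cx)/f*D,(v-cy)/f*D,D],-1); return P@M[:3,:3].T+M[:3,3]
def shot(n,name):
    K=cam(n); I,D=bot.capture(n); cv2.imwrite(f"pics/{name}.png",I[:,:,::-1]); np.savez(f"pics/{name}.npz",I=I,D=D,f=K[0],cx=K[1],cy=K[2],M=K[3]); return K,I,D
def load(name):
    z=np.load(f"pics/{name}.npz"); return (float(z["f"]),float(z["cx"]),float(z["cy"]),z["M"]),z["I"],z["D"]
E
python3 - <<'E'
from h import *
for n in("top","side","wrist"):
    K,I,D=shot(n,n+"0"); print(n,K[0],K[1:3],K[3].round(2).tolist(),(D>0).mean())
print(bot.get_obs(),bot.grip_point_offset)
E
```

```text
top 447.12524343144554 (315.0961052690524, 200.22319345260368) [[0.0, -1.0, 0.08, 451.75], [-1.0, -0.0, -0.01, -53.16], [0.01, -0.08, -1.0, 1244.96], [0.0, 0.0, 0.0, 1.0]] 0.996046875
side 444.6388995948433 (325.9815704453794, 198.43722170772725) [[-0.98, -0.11, 0.18, 284.24], [-0.21, 0.57, -0.8, 1110.47], [-0.01, -0.82, -0.58, 954.6], [0.0, 0.0, 0.0, 1.0]] 0.9943125
wrist 352.5681233485219 (322.0413425528428, 202.91914063987582) [[0.45, -0.86, -0.23, 297.85], [-0.89, -0.44, -0.11, -436.57], [-0.0, 0.25, -0.97, 383.78], [0.0, 0.0, 0.0, 1.0]] 0.9961171875
{'time': 0.15, 'joint_positions': array([-1.24699444e+00,  3.42570391e-01,  1.52478179e+00,  4.68478914e-06,
        1.27539979e+00, -1.46011524e-01]), 'dq': array([-1.02552186e-03, -1.44245420e-03, -1.88209094e-03,  6.27063914e-04,
       -7.49829435e-04, -6.86877106e-05]), 'tau': array([ 1.00837318e-03, -4.31470799e+01, -2.44354820e+01,  7.17756967e-02,
        5.37167327e-02, -7.48919297e-05]), 'tool_pos': array([ 237.59785938, -467.82417002,  226.20612452]), 'tcp_rot': array([-3.14044633e+00, -1.73104950e-04,  4.69811941e-01]), 'contact_force': array([ 0.1077208 , -0.26468482, -0.22072222]), 'moment': array([0.02058735, 0.05076018, 0.00474519]), 'finger_force': 0.0, 'grip_width': 91.82309137584838} -18.8
```

View pics/top0.png

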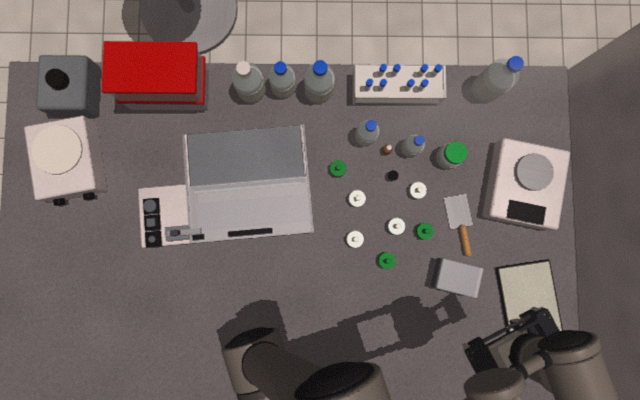

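View pics/side0.png

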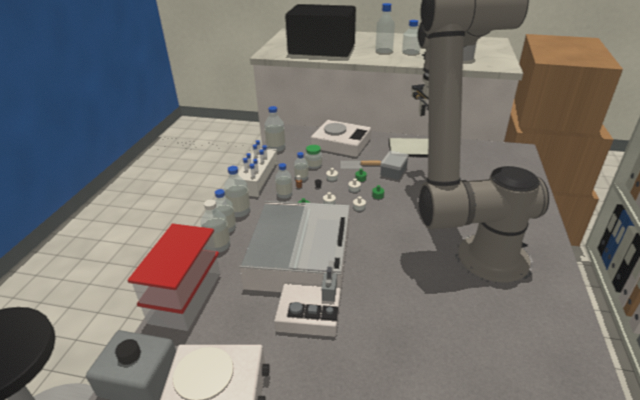

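Top view: station with its handle at (250,232), catch at (185,234) and keys at (152,205/222/240). There are four white dishes, at (357,199), (418,190), (397,226) and (355,239), and three green look-alikes.

Run:
```python
from h import *
K,I,D=load("top0"); P=cloud(K,D)
cv2.imwrite("pics/crop0.png",cv2.resize(I[180:255,130:320,::-1],None,fx=4.2,fy=4.2,interpolation=cv2.INTER_CUBIC))
# handle: dark pixels
g=I.max(2)
m=((g<45)).astype(np.uint8); m[:, :215]=0;m[:,290:]=0;m[:220]=0;m[245:]=0
ys,xs=np.nonzero(m); r=cv2.minAreaRect(np.stack([xs,ys],1).astype(np.float32)); print("handle",r,len(xs),P[ys,xs].mean(0),D[ys,xs].min())
b=cv2.boxPoints(r); print([plane(K,*p,122).round(1).tolist() for p in b], plane(K,*r[0],122))
# high points
Z=P[...,2]
for nm,(v0,v1,u0,u1) in dict(st=(115,250,130,320)).items():
    q=P[v0:v1,u0:u1].reshape(-1,3); z=q[:,2]
    print(np.histogram(z,bins=np.arange(-10,150,5)))
    for lo,hi in((80,88),(88,99),(112,126),(127,136),(40,50)):
        s=q[(z>lo)&(z<hi)]
        if len(s)>5: r=cv2.minAreaRect(s[:,:2].astype(np.float32)); print(lo,hi,len(s),r, s.mean(0))
# white dishes
w=((I.min(2)>165)&(P[...,2]>10)&(P[...,2]<70)).astype(np.uint8); w[:,:325]=0; w[:,440:]=0; w[:150]=0; w[270:]=0
n,l,s,c=cv2.connectedComponentsWithStats(w)
for i in range(1,n):
    if s[i,4]>20: print("dish",c[i],s[i],plane(K,*c[i],26).round(1))
```

```text
handle ((249.9877166748047, 231.86477661132812), (3.8930366039276123, 42.3707275390625), 84.80557250976562) 166 [466.30212345  91.33854992 135.95905168] 0.0
[[466.4, 145.9, 122.0], [476.3, 40.7, 122.0], [466.6, 39.8, 122.0], [456.8, 144.9, 122.0]] [466.53175377  92.87477781 122.        ]
(array([  98, 3425, 5385,  433,    1,    3,    6,    4,    1,   17,  701,
       1002,  287,  305,  112,  133,    6,   93, 3092, 3272, 3792, 2817,
        111,   96,   48,   52,  187,   42,   22,    1,    0]), array([-10,  -5,   0,   5,  10,  15,  20,  25,  30,  35,  40,  45,  50,
        55,  60,  65,  70,  75,  80,  85,  90,  95, 100, 105, 110, 115,
       120, 125, 130, 135, 140, 145]))
80 88 5687 ((594.4362182617188, 131.45310974121094), (283.6905822753906, 375.4583435058594), 4.385002613067627) [664.58643092 112.90180133  84.66897482]
88 99 7182 ((591.6469116210938, 135.4285888671875), (284.9598388671875, 379.24420166015625), 5.219680309295654) [539.01501244 102.96795591  93.96193896]
112 126 283 ((460.8000793457031, 159.881103515625), (25.80995750427246, 242.9625244140625), 1.488342523574829) [464.28871339 115.66486248 120.7061885 ]
127 136 41 ((463.3682861328125, 202.33282470703125), (175.6405792236328, 12.576600074768066), 89.27290344238281) [464.05633264 271.74072597 130.48702046]
40 50 1703 ((525.7528686523438, 170.0877685546875), (160.79446411132812, 457.8809509277344), 5.436639308929443) [525.24389658 323.81397626  45.48647902]
dish [418.17204301 189.69892473] [410 182  17  16 186] [ 584.7 -354.7   26. ]
dish [357.17258883 197.92893401] [349 190  17  17 197] [ 561.3 -186.5   26. ]
dish [396.64102564 225.90769231] [389 218  16  17 195] [ 485. -294.   26.]
dish [355.12682927 238.92195122] [347 231  17  17 205] [ 449.4 -180.3   26. ]
```

View pics/crop0.png

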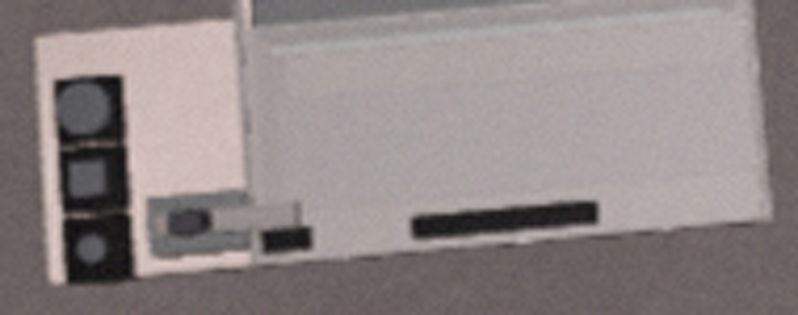

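```bash
cat >> h.py <<'E'
def go(x,y,z,yaw,o=None):
    o=o or bot.get_obs(); r=R.from_euler("xyz",o["tcp_rot"]).as_matrix(); d=r.T@(np.array([x,y,z])-o["tool_pos"])/10
    cy=np.arctan2(r[1,0],r[0,0]); t=np.degrees((cy-yaw+np.pi)%(2*np.pi)-np.pi); print("rows",d.round(2),"turn",round(t,1));
E
python3 -c "
from h import *
go(470,190,260,.0908)"
python3 -m crank '[[[1,5.2,-4.9,0.3,2],[1,10.4,-9.8,0.6,4],[1,15.6,-14.7,0,6],[1,20.8,-19.6,-1,8],[1,26,-24.5,-2,10],[1,31,-29,-3,12],[1,36,-33.8,-3.4,15],[1,41,-38.5,-3.4,18],[1,46,-43,-3.4,20],[1,50.6,-48,-3.4,21.7]]]'
```

```text
rows [ 50.5  -48.14  -3.32] turn 21.7
time: 1.15
tool_pos: [407.1, 2.9, 253.9]
tcp_rot: [3.141, -0.001, 0.09]
contact_force: [0.6, 0.2, -0.2]
grip_width: 91.8
finger_force: 0.0
```

```bash
python3 -c "
from h import *
go(450,190,265,.0908)"
python3 -m crank '[[[0.5,2,-3.5,-0.5,0],[0.5,4,-8.5,-1,0],[0.5,6,-13,-1,0],[0.5,6,-18.2,-1,0],[0.5,6,-18.2,-1,0],[0.5,6,-18.2,-1,0],[0.5,6,-18.2,-1,0],[0.5,6,-18.2,-1,0],[0.5,6,-18.2,-1,0],[0.5,6,-18.2,-1,0]]]'
python3 -c "
from h import *
K,I,D=shot('wrist','w1'); print(K[3].round(2).tolist())"
```

```text
rows [  5.95 -18.26  -1.11] turn -0.1
time: 2.15
tool_pos: [450.2, 186.5, 263.7]
tcp_rot: [3.141, -0.0, 0.089]
contact_force: [1.5, -0.3, 0.3]
grip_width: 45.7
finger_force: 0.0
[[0.09, -0.96, -0.25, 517.4], [-1.0, -0.09, -0.02, 193.41], [-0.0, 0.25, -0.97, 421.39], [0.0, 0.0, 0.0, 1.0]]
```

View pics/w1.png

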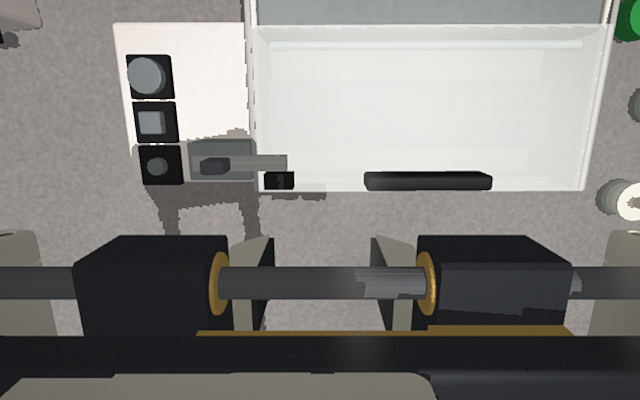

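Wrist view: keys at large (145,76), square (151,122) and small (157,166). Catch block is near (213,165), handle near (428,180).

Run:
```python
from h import *
K,I,D=load("w1"); g=I.max(2); hsv=cv2.cvtColor(I,cv2.COLOR_RGB2HSV)
P=cloud(K,D)
for n,(u,v) in dict(L=(145,76),S=(151,122),s=(157,166)).items():
    w=I[v-24:v+24,u-24:u+24].max(2); m=(np.abs(w.astype(int)-int(I[v,u].max()))<28).astype(np.uint8)
    nn,l,st,c=cv2.connectedComponentsWithStats(m,connectivity=4); k=l[24,24]; cc=c[k]+[u-24,v-24]
    print(n,I[v,u],cc,st[k],plane(K,*cc,65).round(1), np.median(D[v-3:v+4,u-3:u+4]),P[v,u].round(1))
for n,(v0,v1,u0,u1,z) in dict(handle=(165,197,350,500,122),catch=(150,180,195,238,131)).items():
    q=P[v0:v1,u0:u1]; m=np.abs(q[...,2]-z)<6; m&=(I[v0:v1,u0:u1].max(2)<90); s=q[m]; print(n,m.sum(),cv2.minAreaRect(s[:,:2].astype(np.float32)),s.mean(0).round(1),np.median(s,0).round(1))
# corners of front wall, end: use console edge / cover panel top depth
q=P[25:190,250:610].reshape(-1,3); s=q[np.abs(q[:,2]-94)<5]; print("panel",len(s),cv2.minAreaRect(s[:,:2].astype(np.float32)),s.mean(0))
```

```text
L [127 133 136] [143.66632017  75.08835759] [  6   5  34  37 962] [535.2 366.3  65. ] 337.2173 [534.5 365.1  65.1]
S [130 135 138] [149.65137615 122.02981651] [ 12  14  23  22 436] [491.7 362.1  65. ] 347.98178 [492.  360.   66.8]
s [78 83 83] [156.85813149 166.02768166] [ 14  15  21  19 289] [448.4 356.3  65. ] 359.11636 [448.3 356.6  63.9]
handle 1989 ((465.6808776855469, 95.83074951171875), (14.34610652923584, 108.39641571044922), 5.38585901260376) [466.5  96.6 121. ] [466.6  96.7 121.2]
catch 364 ((464.0902099609375, 281.55328369140625), (12.21070671081543, 20.707275390625), 5.555444717407227) [464.4 280.5 130.1] [464.3 280.6 130.3]
panel 53276 ((525.0540161132812, 102.3801498413086), (143.75660705566406, 321.3115539550781), 5.226994037628174) [533.25515349  99.62094181  93.46011494]
```

```bash
python3 -c "
from h import *
go(464.3,281,113,.094)"
python3 -m crank '[[[0.36,1.0,-3,0,-0.3],[0.36,2.2,-6,0,-0.3],[0.36,2.2,-9.3,0,-0.3],[0.36,2.2,-9.3,4,-0.3],[0.36,2.2,-9.3,8,-0.3],[0.36,2.2,-9.3,11,-0.3],[0.36,2.2,-9.3,13,-0.3],[0.36,2.2,-9.3,15,-0.3],[0.36,2.2,-9.3,15,-0.3],[0.36,2.2,-9.3,15,-0.3]]]'
python3 -c "
from h import *
go(464.3,281,113,.094)"
```

```text
rows [ 2.25 -9.26 15.07] turn -0.3
time: 3.2
tool_pos: [463.7, 282.0, 113.9]
tcp_rot: [3.141, -0.0, 0.096]
contact_force: [-0.0, -0.5, 0.9]
grip_width: 33.1
finger_force: 0.0
rows [0.05 0.1  0.09] turn 0.1
```

```bash
python3 -m crank '[[[0,0,0,0,0],[0,0,0,0,0],[0,0,0,0,0],[0,0,0,0,0],[0,0,-0.6,0,0],[0,0,-1.2,0,0],[0,0,-1.8,0,0],[0,0,-2.4,0,0],[0,0,-2.9,0,0],[0,0,-2.9,0,0]]]'
python3 -m crank '[[[0,0,0,0,0],[0.36,0,0,0,0],[0.36,0,0,0,0],[0.36,0,0,0,0],[0.36,0,0,-3,0],[0.36,0,0,-6,0],[0.1,-3,4,-6,0],[0,-5,8,-6,0],[0,-5,12,-6,0],[0,-5,16,-6,0]]]'
python3 -c "
from h import *
go(439.5,93,100,.094)"
```

```text
time: 4.2
tool_pos: [461.7, 307.9, 114.5]
tcp_rot: [3.135, -0.001, 0.097]
contact_force: [3.0, -16.6, 9.6]
grip_width: 19.4
finger_force: 30.0
time: 5.2
tool_pos: [425.5, 146.1, 173.8]
tcp_rot: [-3.141, -0.0, 0.098]
contact_force: [0.5, -0.2, 0.1]
grip_width: 5.6
finger_force: 0.0
rows [0.87 5.43 7.37] turn 0.2
```

```bash
python3 -m crank '[[[0,0.2,3,0,0],[0,0.7,5.4,2,0],[0,0.7,5.4,5,0],[0,0.7,5.4,7.2,0],[0,0.7,5.4,7.2,0],[0,1.5,5.4,7.2,0],[0,2.5,5.4,7.2,0],[0,3.5,5.4,7.2,0],[0,4.5,5.4,7.2,0],[0,5.5,5.4,7.2,0]]]'
python3 -m crank '[[[0,1.2,0,0,0],[0,2.4,0,0,0],[0,3.6,0,0,0],[0,4.8,0,0,0],[0,6,0,0,0],[0,7.2,0,0,0],[0,8.3,0,0,0],[0,9.3,0,0,0],[0,10,0,0,0],[0,10,0,0,0]]]'
```

```text
time: 6.2
tool_pos: [487.5, 98.8, 102.2]
tcp_rot: [3.142, -0.001, 0.097]
contact_force: [-3.5, 0.5, 2.5]
grip_width: 0.7
finger_force: 1.4
time: 7.2
tool_pos: [586.4, 108.0, 101.6]
tcp_rot: [3.141, 0.0, 0.096]
contact_force: [-2.2, 0.3, 2.0]
grip_width: 0.7
finger_force: 0.9
```

```bash
python3 -m crank '[[[0,0.2,0,0,0],[0,0.4,0,0,0],[0,0.6,0,0,0],[0,0.8,0,0,0],[0,0.8,0,0,0],[0,0.8,0,0,0],[0,0.8,0,0,0],[0,0.8,0,0,0],[0,0.8,0,0,0],[0,0.8,0,0,0]]]'
python3 -m crank '[[[0,-1,0,0,0],[0,-3,0,-2,0],[0,-6,0,-7,0],[0,-10,0,-12,0],[0,-14,0,-16,0],[0.4,-14,0,-16,0],[0.4,-14,0,-16,0],[0.4,-14,0,-16,0],[0.4,-14,0,-16,0],[0.4,-14,0,-16,0]]]'
python3 -c "
from h import *
shot('wrist','w2');K,I,D=shot('top','top1');P=cloud(K,D)
w=((I.min(2)>165)&(P[...,2]>10)&(P[...,2]<70)).astype(np.uint8); w[:,:325]=0; w[:,440:]=0; w[:150]=0; w[270:]=0
n,l,s,c=cv2.connectedComponentsWithStats(w)
for i in range(1,n):
    if s[i,4]>20: print('dish',c[i],s[i],plane(K,*c[i],26).round(1))
"
```

```text
time: 8.2
tool_pos: [586.5, 108.0, 101.7]
tcp_rot: [3.141, 0.016, 0.097]
contact_force: [-29.3, -5.5, 20.1]
grip_width: 0.5
finger_force: 15.1
time: 9.2
tool_pos: [454.7, 95.4, 260.1]
tcp_rot: [-3.142, 0.002, 0.096]
contact_force: [-0.7, 0.5, -0.5]
grip_width: 34.5
finger_force: 0.0
dish [418.1005291  189.76719577] [410 182  17  16 189] [ 584.5 -354.5   26. ]
dish [357.19487179 197.88205128] [349 190  17  17 195] [ 561.5 -186.6   26. ]
dish [396.62755102 225.8877551 ] [388 218  17  17 196] [ 485.1 -294.    26. ]
dish [355.09178744 238.87922705] [347 231  17  17 207] [ 449.5 -180.2   26. ]
```

View pics/w2.png

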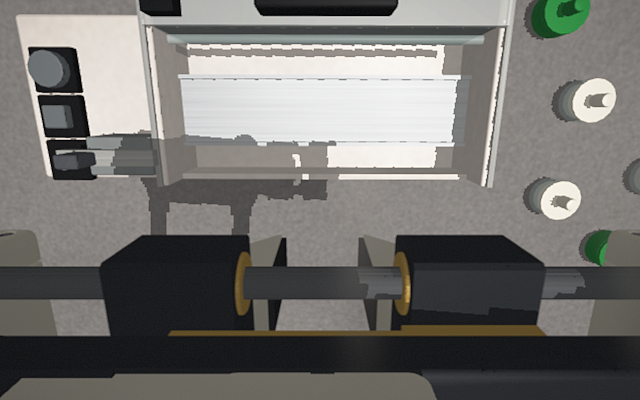

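Cover fully open and the chamber empty; two dishes at (556,199) and (587,101).

```bash
cat >> h.py <<'E'
def dishes(K,I,D):
    "knob tops from depth: clusters z 36..56 above white bodies; centre from lid pixels"
    P=cloud(K,D); w=((I.min(2)>150)&(P[...,2]>18)&(P[...,2]<56)).astype(np.uint8)
    n,l,s,c=cv2.connectedComponentsWithStats(w); out=[]
    for i in range(1,n):
        if s[i,4]<60: continue
        q=P[l==i]; lid=q[np.abs(q[:,2]-26)<5][:,:2]; k=q[np.abs(q[:,2]-46)<4]
        if len(lid)<30: continue
        (x,y),r=cv2.minEnclosingCircle(lid.astype(np.float32))
        if 15<r<32: out.append((round(x,1),round(y,1),round(r,1),k.mean(0).round(1).tolist() if len(k)>3 else None,c[i].round(0).tolist()))
    return out
E
python3 - <<'E'
from h import *
K,I,D=load("w2"); print(dishes(K,I,D)); print(dishes(*load("top1")))
for p in((180,77),(460,78),(180,141),(440,143)): print(plane(K,*p,37).round(1))
P=cloud(K,D); q=P[70:150,190:440].reshape(-1,3); s=q[np.abs(q[:,2]-32)<4]; print(len(s),cv2.minAreaRect(s[:,:2].astype(np.float32)),s.mean(0))
go(449.5,-180.2,150,.094)
E
```

```text
[(560.8, -185.1, 23.5, [560.5, -184.7, 45.1], [594.0, 100.0]), (449.2, -178.9, 23.4, [449.4, -178.6, 45.0], [560.0, 200.0])]
[(584.2, -354.8, 23.0, [584.6, -355.3, 45.7], [418.0, 190.0]), (561.1, -186.2, 22.5, [560.6, -186.5, 46.7], [357.0, 198.0]), (484.8, -293.8, 22.7, [483.8, -293.9, 46.7], [397.0, 226.0]), (449.2, -179.9, 22.6, [449.2, -180.7, 46.0], [355.0, 239.0])]
[540.7 250.6  37. ]
[567.2 -34.   37. ]
[475.8 251.   37. ]
[500.4 -25.5  37. ]
16203 ((521.1013793945312, 111.15164184570312), (72.07489013671875, 269.5018005371094), 5.491217136383057) [521.60777876 111.03777863  31.6746229 ]
rows [-3.13 27.38 11.05] turn 0.1
```

```bash
python3 -m crank '[[[0.4,-0.6,4.8,0,0],[0.4,-1.2,9.6,0,0],[0.4,-1.9,14.4,0,0],[0.4,-2.5,19.2,1,0],[0.4,-3.1,24,3,0],[0.4,-3.1,27.3,6,0],[0.4,-3.1,27.3,10,0],[0.4,-3.1,27.3,14,0],[0.4,-3.1,27.3,17,0],[0.4,-3.1,27.3,17,0]]]'
python3 -c "
from h import *
go(449.3,-179.3,29,.094)
K,I,D=shot('wrist','w3');print(dishes(K,I,D))"
```

```text
time: 10.3
tool_pos: [447.2, -178.1, 87.6]
tcp_rot: [-3.136, 0.008, 0.096]
contact_force: [-0.4, 0.5, 0.0]
grip_width: 36.4
finger_force: 0.0
rows [0.24 0.17 5.85] turn 0.1
[(528.1, 4.6, 31.2, None, [22.0, 62.0]), (560.5, -185.4, 23.0, [560.4, -185.3, 45.4], [356.0, 33.0]), (575.7, -340.9, 16.3, None, [630.0, 26.0]), (484.5, -292.9, 23.1, [484.8, -292.6, 45.3], [511.0, 177.0]), (450.6, -193.0, 17.8, None, [353.0, 213.0])]
```

```bash
python3 -m crank '[[[0.4,0,0,1.5,0],[0.4,0,0,3,0],[0.4,0,0,4.5,0],[0.4,0,0,5.8,0],[0.4,0,0,5.8,0],[0,0,0,5.8,0],[0,0,0,5.8,0],[0,0,0,5.8,0],[0,0,0,5.8,0],[0,0,0,5.8,0]]]'
python3 -m crank '[[[0,0,0,-2,0],[0,0,0,-5,0],[0,0,0,-9,0],[0,0,0,-13,0],[0,0,0,-13,0],[0,0,0,-13,0],[0,0,0,-13,0],[0,0,0,-13,0],[0,0,0,-13,0],[0,0,0,-13,0]]]'
python3 -c "
from h import *
go(515.1,175.9,155,.094)"
```

```text
time: 11.35
tool_pos: [450.3, -179.9, 34.3]
tcp_rot: [3.14, -0.001, 0.096]
contact_force: [-0.3, -1.8, 5.2]
grip_width: 12.1
finger_force: 30.0
time: 12.35
tool_pos: [449.5, -179.2, 162.9]
tcp_rot: [-3.141, 0.001, 0.096]
contact_force: [0.4, 1.0, -1.2]
grip_width: 12.5
finger_force: 30.0
rows [  9.95 -34.72   0.8 ] turn 0.1
```

```bash
python3 -m crank '[[[0,1.2,-4.5,0,0],[0,2.4,-9,0,0],[0,3.6,-13.5,0,0],[0,4.8,-18,0,0],[0,6,-22.5,0,0],[0,7.2,-27,0,0],[0,8.6,-31,0,0],[0,10,-34.7,0,0],[0,10,-34.7,0,0],[0,10,-34.7,0,0]]]'
python3 -m crank '[[[0,0,0,0,0],[0,0,0,2,0],[0,0,0,4,0],[0,0,0,6,0],[0,0,0,7.5,0],[0,0,0,8.5,0],[0,0,0,9,0],[0,0,0,9,0],[0,0,0,9,0],[0,0,0,9,0]]]'
python3 -c "
from h import *
go(515.1,175.9,65,.094)
K,I,D=shot('wrist','w4')"
```

```text
time: 13.35
tool_pos: [515.5, 176.2, 162.9]
tcp_rot: [3.141, 0.001, 0.098]
contact_force: [0.8, -0.1, -1.4]
grip_width: 12.4
finger_force: 30.0
time: 14.35
tool_pos: [516.4, 175.7, 74.4]
tcp_rot: [-3.142, -0.002, 0.096]
contact_force: [0.5, -0.1, -1.5]
grip_width: 12.6
finger_force: 30.0
rows [-0.13 -0.03  0.94] turn 0.1
```

View pics/w4.png

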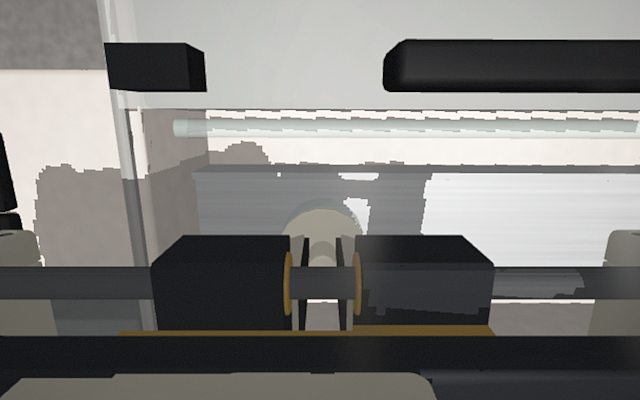

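Dish is held upright at (320,240) over the shelf; lowering it now.

```bash
python3 -m crank '[[[0,0,0,0.3,0],[0,0,0,0.6,0],[0,0,0,0.8,0],[0,0,0,0.8,0],[0,0,0,0.8,0],[0,0,0,0.8,0],[0,0,0,0.8,0],[0,0,0,0.8,0],[0,0,0,0.8,0],[0,0,0,0.8,0]]]'
```

```text
time: 15.4
tool_pos: [515.9, 175.6, 66.3]
tcp_rot: [3.141, -0.0, 0.096]
contact_force: [-3.2, -1.2, 7.5]
grip_width: 12.6
finger_force: 30.0
```

```bash
python3 -m crank '[[[0.4,0,0,-0.1,0],[0.4,0,0,-0.1,0],[0.4,0,0,-0.1,0],[0.4,0,0,-0.1,0],[0.4,0,0,-2,0],[0.4,0,0,-5,0],[0.4,0,0,-9,0],[0.4,-1,5,-10,0],[0.4,-2,10,-10,0],[0.4,-3,15,-10,0]]]'
python3 -c "
from h import *
K,I,D=shot('wrist','w5'); print(dishes(K,I,D)); go(484.8,-293.3,90,.094)"
```

```text
time: 16.4
tool_pos: [500.7, 26.1, 166.2]
tcp_rot: [3.141, -0.002, 0.098]
contact_force: [0.0, 0.0, 0.1]
grip_width: 36.7
finger_force: 0.0
[(561.3, -184.9, 23.7, [560.9, -184.9, 45.2], [580.0, 146.0])]
rows [-4.43 30.94  7.71] turn -0.0
```

```bash
python3 -m crank '[[[0.4,-0.7,5,0,0],[0.4,-1.4,10,0,0],[0.4,-2.1,15,0,0],[0.4,-2.9,20,1,0],[0.4,-3.6,25,2,0],[0.4,-4.4,30,4,0],[0.4,-4.4,30.9,6,0],[0.4,-4.4,30.9,7.7,0],[0.4,-4.4,30.9,7.7,0],[0.4,-4.4,30.9,7.7,0]]]'
python3 -c "
from h import *
K,I,D=shot('wrist','w6'); print(dishes(K,I,D)); go(484.8,-293.3,31,.094)"
```

```text
time: 17.45
tool_pos: [486.9, -284.1, 88.7]
tcp_rot: [-3.141, 0.0, 0.096]
contact_force: [-0.4, 0.0, 0.3]
grip_width: 36.9
finger_force: 0.0
[(583.6, -353.6, 23.1, [583.6, -352.9, 45.2], [456.0, 71.0]), (560.7, -185.6, 23.1, [560.4, -186.3, 45.3], [172.0, 84.0]), (484.7, -292.6, 23.1, [485.4, -292.8, 45.3], [336.0, 220.0])]
rows [-0.35  0.88  5.84] turn 0.2
```

```bash
python3 -m crank '[[[0.4,-0.2,0.6,0,0],[0.4,-0.3,0.9,1,0],[0.4,-0.3,0.9,3,0],[0.4,-0.3,0.9,4.8,0],[0.4,-0.3,0.9,5.8,0],[0.4,-0.3,0.9,5.8,0],[0,-0.3,0.9,5.8,0],[0,-0.3,0.9,5.8,0],[0,-0.3,0.9,5.8,0],[0,-0.3,0.9,5.8,0]]]'
python3 -m crank '[[[0,0,0,-2,0],[0,0,0,-5,0],[0,0,0,-9,0],[0,0,0,-13,0],[0,0,0,-13,0],[0,0,0,-13,0],[0,0,0,-13,0],[0,0,0,-13,0],[0,0,0,-13,0],[0,0,0,-13,0]]]'
python3 -c "
from h import *
go(520.7,116.1,162,.094)"
```

```text
time: 18.5
tool_pos: [485.0, -293.9, 31.3]
tcp_rot: [3.141, -0.001, 0.096]
contact_force: [0.2, 0.9, 1.9]
grip_width: 12.7
finger_force: 30.0
time: 19.5
tool_pos: [484.4, -293.5, 159.8]
tcp_rot: [-3.141, 0.001, 0.096]
contact_force: [1.2, -0.4, -1.4]
grip_width: 13.1
finger_force: 30.0
rows [  7.55 -40.42  -0.19] turn 0.1
```

```bash
python3 -m crank '[[[0,0.9,-4.8,0,0],[0,1.8,-9.6,0,0],[0,2.7,-14.4,0,0],[0,3.6,-19.2,0,0],[0,4.5,-24,0,0],[0,5.4,-28.8,0,0],[0,6.3,-33.6,0,0],[0,7,-38,0,0],[0,7.5,-40.4,0,0],[0,7.5,-40.4,0,0]]]'
python3 -m crank '[[[0,0,0,0,0],[0,0,0,2,0],[0,0,0,4,0],[0,0,0,6,0],[0,0,0,7.5,0],[0,0,0,8.5,0],[0,0,0,9,0],[0,0,0,9,0],[0,0,0,9,0],[0,0,0,9,0]]]'
python3 -c "
from h import *
go(520.7,116.1,63.5,.094)"
```

```text
time: 20.5
tool_pos: [520.3, 118.8, 160.3]
tcp_rot: [-3.141, 0.0, 0.101]
contact_force: [-0.6, -1.1, -0.8]
grip_width: 12.6
finger_force: 30.0
time: 21.5
tool_pos: [521.0, 115.6, 71.3]
tcp_rot: [3.141, -0.001, 0.096]
contact_force: [0.6, 0.7, -0.3]
grip_width: 12.9
finger_force: 30.0
rows [-0.03 -0.05  0.78] turn 0.1
```

```bash
python3 -m crank '[[[0,0,0,0.3,0],[0,0,0,0.6,0],[0,0,0,0.8,0],[0,0,0,0.8,0],[0,0,0,0.8,0],[0,0,0,0.8,0],[0,0,0,0.8,0],[0,0,0,0.8,0],[0,0,0,0.8,0],[0,0,0,0.8,0]]]'
```

```text
time: 22.5
tool_pos: [520.4, 115.9, 63.2]
tcp_rot: [-3.141, -0.0, 0.096]
contact_force: [-3.6, 0.9, 6.1]
grip_width: 12.7
finger_force: 30.0
```

Contact; release and go to the next dish (560.6,-185.6).

```bash
python3 -m crank '[[[0.4,0,0,-0.1,0],[0.4,0,0,-0.1,0],[0.4,0,0,-0.1,0],[0.4,0,0,-0.1,0],[0.4,0,0,-2,0],[0.4,0,0,-5,0],[0.4,0,0,-9,0],[0.4,0,3,-10,0],[0.4,1,7,-10,0],[0.4,1,7,-10,0]]]'
python3 -c "
from h import *
K,I,D=shot('wrist','w7'); print(dishes(K,I,D)); go(560.7,-185.6,90,.094)"
```

```text
time: 23.5
tool_pos: [538.7, 43.3, 163.2]
tcp_rot: [3.14, -0.002, 0.093]
contact_force: [0.6, 1.1, 0.1]
grip_width: 36.7
finger_force: 0.0
[(560.2, -184.9, 23.3, [560.7, -184.3, 45.0], [589.0, 191.0]), (537.5, 43.3, 18.3, None, [324.0, 195.0])]
rows [ 0.15 23.18  7.27] turn -0.1
```

```bash
python3 -m crank '[[[0.4,0,4.8,0,0],[0.4,0.1,9.6,0,0],[0.4,0.1,14.4,0,0],[0.4,0.1,19.2,1,0],[0.4,0.1,23.2,2,0],[0.4,0.1,23.2,5,0],[0.4,0.1,23.2,7.3,0],[0.4,0.1,23.2,7.3,0],[0.4,0.1,23.2,7.3,0],[0.4,0.1,23.2,7.3,0]]]'
python3 -c "
from h import *
K,I,D=shot('wrist','w8'); print(dishes(K,I,D)); go(560.5,-185.6,31,.094)"
```

```text
time: 24.55
tool_pos: [561.4, -183.5, 91.0]
tcp_rot: [3.14, -0.002, 0.097]
contact_force: [-0.2, -0.4, -0.5]
grip_width: 36.7
finger_force: 0.0
[(583.5, -353.3, 23.5, [584.2, -352.1, 44.9], [581.0, 206.0]), (539.3, 8.4, 30.0, None, [25.0, 213.0]), (560.8, -185.2, 23.0, [561.4, -185.3, 45.3], [326.0, 217.0])]
rows [-0.13  0.18  6.02] turn 0.2
```

```bash
python3 -m crank '[[[0.4,-0.1,0.2,1,0],[0.4,-0.1,0.2,3,0],[0.4,-0.1,0.2,4.5,0],[0.4,-0.1,0.2,5.9,0],[0.4,-0.1,0.2,5.9,0],[0,-0.1,0.2,5.9,0],[0,-0.1,0.2,5.9,0],[0,-0.1,0.2,5.9,0],[0,-0.1,0.2,5.9,0],[0,-0.1,0.2,5.9,0]]]'
python3 -m crank '[[[0,0,0,-2,0],[0,0,0,-5,0],[0,0,0,-9,0],[0,0,0,-13,0],[0,0,0,-13,0],[0,0,0,-13,0],[0,0,0,-13,0],[0,0,0,-13,0],[0,0,0,-13,0],[0,0,0,-13,0]]]'
python3 -c "
from h import *
go(526.3,56.4,162,.094)"
```

```text
time: 25.6
tool_pos: [560.1, -186.2, 31.3]
tcp_rot: [3.141, -0.001, 0.096]
contact_force: [-0.7, 0.5, 2.6]
grip_width: 12.7
finger_force: 30.0
time: 26.6
tool_pos: [559.4, -185.9, 159.7]
tcp_rot: [-3.141, 0.001, 0.096]
contact_force: [-0.3, -1.2, -0.6]
grip_width: 13.3
finger_force: 30.0
rows [ -0.96 -24.43  -0.21] turn 0.1
```

```bash
python3 -m crank '[[[0,-0.1,-4,0,0],[0,-0.3,-8.5,0,0],[0,-0.5,-13,0,0],[0,-0.7,-17.5,0,0],[0,-0.9,-22,0,0],[0,-0.9,-24.4,0,0],[0,-0.9,-24.4,0,0],[0,-0.9,-24.4,0,0],[0,-0.9,-24.4,3,0],[0,-0.9,-24.4,6,0]]]'
python3 -m crank '[[[0,0,0,1,0],[0,0,0,2,0],[0,0,0,2.6,0],[0,0,0,2.6,0],[0,0,0,2.6,0],[0,0,0,2.6,0],[0,0,0,2.6,0],[0,0,0,2.6,0],[0,0,0,2.6,0],[0,0,0,2.6,0]]]'
python3 -c "
from h import *
go(526.3,56.4,63.2,.094)"
```

```text
time: 27.6
tool_pos: [528.3, 54.6, 100.6]
tcp_rot: [3.141, -0.003, 0.095]
contact_force: [0.2, 0.4, -0.3]
grip_width: 12.7
finger_force: 30.0
time: 28.6
tool_pos: [527.2, 56.0, 74.7]
tcp_rot: [3.141, -0.0, 0.096]
contact_force: [0.6, 0.5, -2.3]
grip_width: 12.7
finger_force: 30.0
rows [-0.09 -0.04  1.15] turn 0.1
```

```bash
python3 -m crank '[[[0,0,0,0.3,0],[0,-0.1,0,0.7,0],[0,-0.1,0,1,0],[0,-0.1,0,1.1,0],[0,-0.1,0,1.1,0],[0,-0.1,0,1.1,0],[0,-0.1,0,1.1,0],[0,-0.1,0,1.1,0],[0,-0.1,0,1.1,0],[0,-0.1,0,1.1,0]]]'
python3 -m crank '[[[0.4,0,0,0,0],[0.4,0,0,0,0],[0.4,0,0,0,0],[0.4,0,0,0,0],[0.4,0,0,-2,0],[0.4,0,0,-5,0],[0.4,0,0,-9,0],[0.4,0,3,-10,0],[0.4,1,7,-10,0],[0.4,1,12,-10,0]]]'
python3 -c "
from h import *
K,I,D=shot('top','top2'); print(dishes(K,I,D)); go(583.8,-353.8,90,.094)"
```

```text
time: 29.6
tool_pos: [526.3, 55.9, 63.6]
tcp_rot: [3.142, -0.0, 0.096]
contact_force: [-0.1, -0.8, -0.5]
grip_width: 12.6
finger_force: 30.0
time: 30.6
tool_pos: [548.8, -62.8, 164.6]
tcp_rot: [3.141, -0.003, 0.099]
contact_force: [1.2, 0.2, 0.5]
grip_width: 36.8
finger_force: 0.0
[(584.3, -354.1, 22.9, [584.8, -354.6, 46.6], [418.0, 190.0])]
rows [ 0.79 28.44  7.55] turn -0.0
```

```bash
python3 -m crank '[[[0.4,0.1,4.8,0,0],[0.4,0.2,9.6,0,0],[0.4,0.3,14.4,0,0],[0.4,0.5,19.2,0,0],[0.4,0.6,24,1,0],[0.4,0.8,28.4,3,0],[0.4,0.8,28.4,6,0],[0.4,0.8,28.4,7.5,0],[0.4,0.8,28.4,7.5,0],[0.4,0.8,28.4,7.5,0]]]'
python3 -c "
from h import *
K,I,D=shot('wrist','w9'); print(dishes(K,I,D)); go(583.9,-353.9,31,.094)"
```

```text
time: 31.65
tool_pos: [583.5, -343.5, 89.4]
tcp_rot: [3.141, -0.0, 0.098]
contact_force: [0.7, -0.5, 0.1]
grip_width: 36.8
finger_force: 0.0
[(583.9, -353.6, 23.1, [584.6, -353.4, 45.3], [339.0, 216.0])]
rows [-0.12  0.99  5.93] turn 0.2
```

```bash
python3 -m crank '[[[0.4,-0.1,0.6,0,0],[0.4,-0.1,1,1,0],[0.4,-0.1,1,3,0],[0.4,-0.1,1,4.8,0],[0.4,-0.1,1,5.9,0],[0.4,-0.1,1,5.9,0],[0,-0.1,1,5.9,0],[0,-0.1,1,5.9,0],[0,-0.1,1,5.9,0],[0,-0.1,1,5.9,0]]]'
python3 -m crank '[[[0,0,0,-2,0],[0,0,0,-5,0],[0,0,0,-9,0],[0,0,0,-13,0],[0,0,0,-13,0],[0,0,0,-13,0],[0,0,0,-13,0],[0,0,0,-13,0],[0,0,0,-13,0],[0,0,0,-13,0]]]'
python3 -c "
from h import *
go(532,-3.3,162,.094)"
```

```text
time: 32.7
tool_pos: [583.4, -354.7, 30.4]
tcp_rot: [3.141, -0.001, 0.096]
contact_force: [-0.2, -0.3, 1.1]
grip_width: 12.7
finger_force: 30.0
time: 33.7
tool_pos: [582.7, -354.3, 158.7]
tcp_rot: [-3.141, 0.001, 0.096]
contact_force: [0.3, -0.3, -0.4]
grip_width: 13.1
finger_force: 30.0
rows [ -1.68 -35.43  -0.3 ] turn 0.1
```

```bash
python3 -m crank '[[[0,-0.2,-4.8,0,0],[0,-0.4,-9.6,0,0],[0,-0.6,-14.4,0,0],[0,-0.8,-19.2,0,0],[0,-1,-24,0,0],[0,-1.3,-28.8,0,0],[0,-1.6,-33,0,0],[0,-1.7,-35.4,0,0],[0,-1.7,-35.4,0,0],[0,-1.7,-35.4,0,0]]]'
python3 -m crank '[[[0,0,0,2,0],[0,0,0,4,0],[0,0,0,6,0],[0,0,0,7.5,0],[0,0,0,8.4,0],[0,0,0,8.4,0],[0,0,0,8.4,0],[0,0,0,8.4,0],[0,0,0,8.4,0],[0,0,0,8.4,0]]]'
python3 -c "
from h import *
go(532,-3.3,62.5,.094)"
```

```text
time: 34.7
tool_pos: [532.2, -3.7, 159.7]
tcp_rot: [3.141, -0.0, 0.098]
contact_force: [0.9, -0.6, -2.3]
grip_width: 13.1
finger_force: 30.0
time: 35.7
tool_pos: [532.3, -3.8, 76.1]
tcp_rot: [3.141, -0.001, 0.096]
contact_force: [0.0, -1.3, -2.3]
grip_width: 13.1
finger_force: 30.0
rows [-0.03 -0.06  1.36] turn 0.1
```

```bash
python3 -m crank '[[[0,0,0,0.3,0],[0,0,0,0.7,0],[0,0,0,1,0],[0,0,0,1.3,0],[0,0,0,1.4,0],[0,0,0,1.4,0],[0,0,0,1.4,0],[0,0,0,1.4,0],[0,0,0,1.4,0],[0,0,0,1.4,0]]]'
python3 -m crank '[[[0.4,0,0,0,0],[0.4,0,0,0,0],[0.4,0,0,0,0],[0.4,0,0,0,0],[0.4,0,0,-2,0],[0.4,0,0,-5,0],[0.4,0,0,-9,0],[0.4,-2,-3,-13,0],[0.4,-5,-6,-16,0],[0.4,-6,-8,-20,0]]]'
python3 -m crank '[[[0.4,0,0,0,0],[0.4,0,0,0,0],[0,0,0,0,0],[0,0,0,0,0],[0,0,0,0,0],[0,0,0,0,0],[0,0,0,0,0],[0,0,0,0,0],[0,0,0,0,0],[0,0,0,0,0]]]'
python3 -c "
from h import *
K,I,D=shot('wrist','w10'); print(dishes(K,I,D));shot('top','top3')
print(plane(K,0,0,0))"
```

```text
time: 36.7
tool_pos: [531.9, -3.6, 62.3]
tcp_rot: [-3.141, -0.0, 0.096]
contact_force: [-2.1, 1.9, 8.8]
grip_width: 13.0
finger_force: 30.0
time: 37.7
tool_pos: [461.8, 70.6, 260.6]
tcp_rot: [-3.141, 0.004, 0.096]
contact_force: [1.7, 0.0, -0.1]
grip_width: 36.7
finger_force: 0.0
time: 38.7
tool_pos: [464.9, 69.7, 260.8]
tcp_rot: [3.141, -0.0, 0.096]
contact_force: [-0.1, -1.1, -0.3]
grip_width: 0.4
finger_force: 0.0
[]
[612.96578423 430.56026588   0.        ]
```

View pics/w10.png

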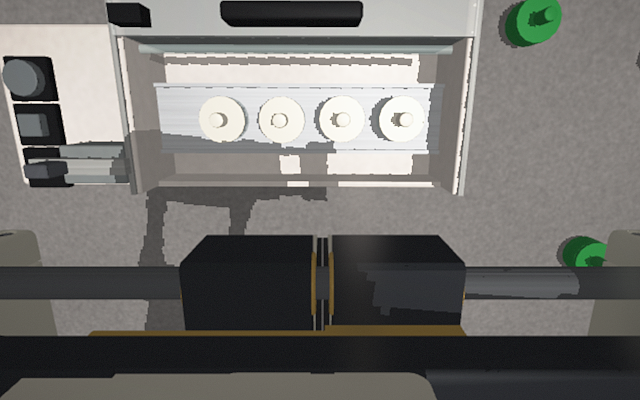

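View pics/top3.png

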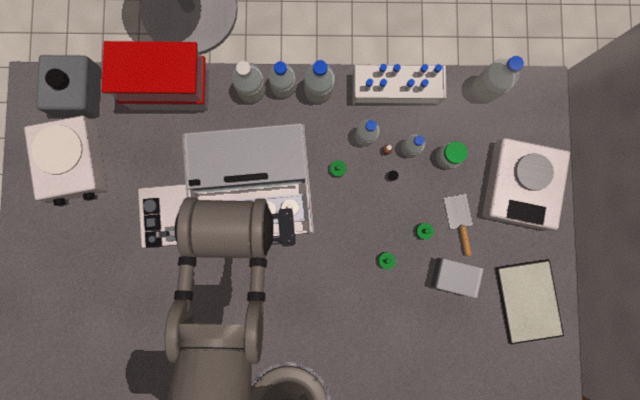

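Four dishes stand upright on the shelf at (221,119), (281,119), (342,118) and (402,119); no white dish is left on the bench.

```bash
python3 -c "
from h import *
go(626.5,111,101.5,.094)"
python3 -m crank '[[[0,4,-1,0,0],[0,8,-2,0,0],[0,12,-2.6,0,0],[0,16.5,-2.6,0,0],[0,16.5,-2.6,3,0],[0,16.5,-2.6,7,0],[0,16.5,-2.6,10,0],[0,16.5,-2.6,12,0],[0,16.5,-2.6,12,0],[0,16.5,-2.6,12,0]]]'
python3 -c "
from h import *
go(626.5,111,101.5,.094)"
```

```text
rows [16.48 -2.56 15.93] turn 0.1
time: 39.8
tool_pos: [626.9, 111.4, 141.3]
tcp_rot: [3.141, -0.0, 0.096]
contact_force: [0.9, -0.3, -0.0]
grip_width: 0.5
finger_force: 0.0
rows [-0.05  0.04  3.98] turn 0.1
```

```bash
python3 -m crank '[[[0,0,0,2,0],[0,0,0,3.5,0],[0,0,0,4,0],[0,0,0,4,0],[0,0,0,4,0],[0,-0.6,0,4,0],[0,-1.2,0,4,0],[0,-2,0,4,0],[0,-3,0,4,0],[0,-4,0,4,0]]]'
python3 -m crank '[[[0,-1.2,0,0,0],[0,-2.4,0,0,0],[0,-3.6,0,0,0],[0,-4.8,0,0,0],[0,-6,0,0,0],[0,-7.2,0,0,0],[0,-8.4,0,0,0],[0,-9.2,0,0,0],[0,-9.8,0,0,0],[0,-9.8,0,0,0]]]'
```

```text
time: 40.8
tool_pos: [586.6, 107.5, 101.5]
tcp_rot: [3.142, -0.002, 0.096]
contact_force: [2.9, -0.2, 2.1]
grip_width: 0.3
finger_force: 1.4
time: 41.8
tool_pos: [488.0, 98.0, 100.7]
tcp_rot: [3.141, 0.002, 0.096]
contact_force: [-0.8, 0.4, 0.1]
grip_width: 0.1
finger_force: 0.0
```

```bash
python3 -m crank '[[[0,-0.2,0,0,0],[0,-0.4,0,0,0],[0,-0.6,0,0,0],[0,-0.6,0,0,0],[0,-0.6,0,0,0],[0,-0.6,0,0,0],[0,-0.6,0,0,0],[0,-0.6,0,0,0],[0,-0.6,0,0,0],[0,-0.6,0,0,0]]]'
```

```text
time: 42.8
tool_pos: [483.1, 97.6, 100.7]
tcp_rot: [3.142, 0.0, 0.096]
contact_force: [-0.0, -0.5, 0.3]
grip_width: 1.1
finger_force: 0.1
```

```bash
python3 -m crank '[[[0,-0.1,0,0,0],[0,-0.2,0,0,0],[0,-0.3,0,0,0],[0,-0.4,0,0,0],[0,-0.5,0,0,0],[0,-0.6,0,0,0],[0,-0.6,0,0,0],[0,-0.6,0,0,0],[0,-0.6,0,0,0],[0,-0.6,0,0,0]]]'
python3 -c "
from h import *
shot('wrist','w11')"
```

```text
time: 43.8
tool_pos: [482.9, 97.4, 101.3]
tcp_rot: [-3.141, -0.012, 0.095]
contact_force: [19.0, 2.2, -13.2]
grip_width: 0.2
finger_force: 9.4
```

View pics/w11.png

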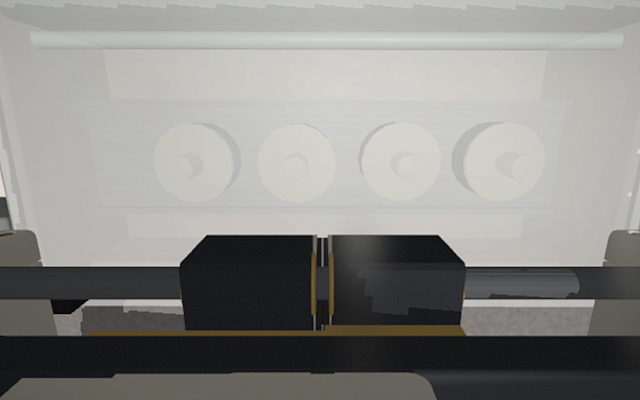

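Cover hard against its shut stop, with the four dishes upright under it. Now the catch.

```bash
python3 -m crank '[[[0,1,0,0,0],[0,1,0,-2,0],[0,1,0,-6,0],[0.36,1,-4,-9,0],[0.36,1,-8,-9,0],[0.36,0,-12,-9,0],[0.36,0,-16,-9,0],[0.36,0,-20,-9,0],[0.36,0,-20.5,-9,0],[0.36,0,-20.5,-9,0]]]'
python3 -c "
from h import *
K,I,D=shot('wrist','w12'); P=cloud(K,D); m=(np.abs(P[...,2]-131)<5)&(I.max(2)<110); m[235:]=0
n,l,s,c=cv2.connectedComponentsWithStats(m.astype(np.uint8))
for i in range(1,n):
    if s[i,4]>60: print(s[i],cv2.minAreaRect(P[l==i][:,:2].astype(np.float32)))
go(461.7,308.5,114,.094)"
```

```text
time: 44.85
tool_pos: [456.8, 301.7, 190.4]
tcp_rot: [3.141, 0.001, 0.099]
contact_force: [0.9, -0.7, 0.1]
grip_width: 32.9
finger_force: 0.0
[299 201  31  19 576] ((461.60845947265625, 308.459228515625), (12.153440475463867, 19.496692657470703), 5.879313945770264)
rows [ 0.54 -0.74  7.64] turn 0.2
```

```bash
python3 -m crank '[[[0.36,0.5,-0.7,0,0],[0.36,0.5,-0.7,2,0],[0.36,0.5,-0.7,4,0],[0.36,0.5,-0.7,6,0],[0.36,0.5,-0.7,7.6,0],[0.36,0.5,-0.7,7.6,0],[0,0.5,-0.7,7.6,0],[0,0.5,-0.7,7.6,0],[0,0.5,-0.7,7.6,0],[0,0.5,-0.7,7.6,0]]]'
python3 -m crank '[[[0,0,0,0,0],[0,0,0.6,0,0],[0,0,1.2,0,0],[0,0,1.8,0,0],[0,0,2.4,0,0],[0,0,2.8,0,0],[0,0,3,0,0],[0,0,3,0,0],[0,0,3,0,0],[0,0,3,0,0]]]'
```

```text
time: 45.9
tool_pos: [462.8, 307.8, 115.8]
tcp_rot: [3.141, -0.002, 0.096]
contact_force: [2.2, -5.3, 3.0]
grip_width: 19.4
finger_force: 30.0
time: 46.9
tool_pos: [465.4, 279.8, 115.8]
tcp_rot: [-3.139, -0.003, 0.096]
contact_force: [1.2, 5.7, 5.2]
grip_width: 19.6
finger_force: 30.0
```

```bash
python3 -m crank '[[[0,0,0.1,0,0],[0,0,0.25,0,0],[0,0,0.25,0,0],[0,0,0.25,0,0],[0.36,0,0,0,0],[0.36,0,0,0,0],[0.36,0,0,0,0],[0.36,0,0,-3,0],[0.36,0,0,-6,0],[0.36,-0.5,2,-9,0]]]'
python3 -m crank '[[[0.3,0,0,-0.5,0],[0.2,0,0,-1,0],[0,0,0,-1,0],[0,0,0,-1,0],[0,0,0,-1,0],[0,0,0,-1,0],[0,0,0,-1,0],[0,0,0,-1,0],[0,0,0,-1,0],[0,0,0,-1,0]]]'
python3 -c "
from h import *
K,I,D=shot('wrist','w13'); P=cloud(K,D)
for z,zz in((131,4),(122,4)):
  m=(np.abs(P[...,2]-z)<zz)&(I.max(2)<110); m[235:]=0
  n,l,s,c=cv2.connectedComponentsWithStats(m.astype(np.uint8))
  for i in range(1,n):
    if s[i,4]>60: print(s[i],cv2.minAreaRect(P[l==i][:,:2].astype(np.float32)))
go(491.8,361.5,100,.094+np.pi/2)"
```

```text
time: 47.9
tool_pos: [461.6, 258.7, 205.3]
tcp_rot: [-3.142, 0.001, 0.098]
contact_force: [1.0, -0.7, 0.2]
grip_width: 33.0
finger_force: 0.0
time: 48.9
tool_pos: [461.7, 258.2, 214.8]
tcp_rot: [3.142, -0.0, 0.096]
contact_force: [-0.6, 0.7, -0.1]
grip_width: 0.3
finger_force: 0.0
[279 194  28  17 463] ((464.3868103027344, 280.81768798828125), (12.044113159179688, 19.62264633178711), 5.794513702392578)
[281 191  27   5  74] ((469.68377685546875, 280.7194519042969), (1.5449891090393066, 19.459688186645508), 3.1376259326934814)
[ 466  211  148   19 2567] ((465.48095703125, 95.7794189453125), (14.53324031829834, 109.1248550415039), 5.4165496826171875)
rows [ 3.98 -9.99 11.47] turn -89.9
```

View pics/w13.png

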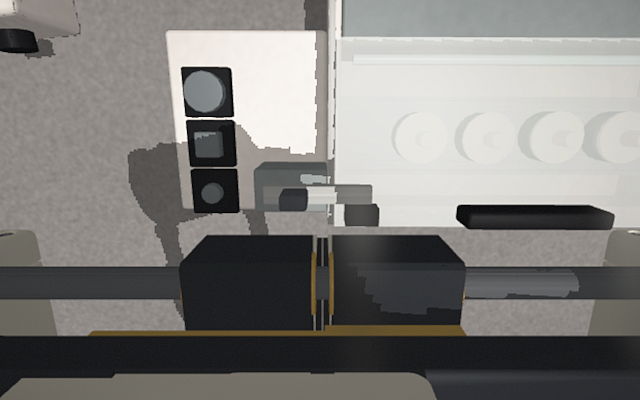

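Catch and handle read at their home positions; keys at (204,92) large, (208,144) square, (212,192) small.

```bash
python3 -m crank '[[[0,1,-3,0,-8],[0,2,-6,0,-16],[0,3,-9,0,-24],[0,4,-10,0,-32],[0,4,-10,0,-40],[0,4,-10,0,-48],[0,4,-10,0,-56],[0,4,-10,0,-64],[0,4,-10,0,-72],[0,4,-10,0,-80]]]'
python3 -m crank '[[[0,0,0,2,-8],[0,0,0,5,-10],[0,0,0,8,-10],[0,0,0,11,-10],[0,0,0,13,-10],[0,0,0,13,-10],[0,0,0,13,-10],[0,0,0,13,-10],[0,0,0,13,-10],[0,0,0,13,-10]]]'
python3 -c "
from h import *
go(491.6,362,60,.094+np.pi/2)"
```

```text
time: 49.95
tool_pos: [491.9, 361.6, 214.7]
tcp_rot: [-3.142, 0.0, 1.498]
contact_force: [0.5, 0.4, -0.0]
grip_width: 0.6
finger_force: 0.0
time: 50.95
tool_pos: [492.4, 361.9, 85.8]
tcp_rot: [3.14, -0.001, 1.667]
contact_force: [0.7, -0.2, 0.2]
grip_width: 0.3
finger_force: 0.0
rows [ 0.02 -0.08  2.58] turn 0.1
```

```bash
python3 -m crank '[[[0,0,-0.1,0.8,0],[0,0,-0.1,1.6,0],[0,0,-0.1,2,0],[0,0,-0.1,2.3,0],[0,0,-0.1,2.6,0],[0,0,-0.1,2.8,0],[0,0,-0.1,2.9,0],[0,0,-0.1,2.9,0],[0,0,-0.1,2.9,0],[0,0,-0.1,2.9,0]]]'
```

```text
time: 51.95
tool_pos: [490.6, 361.4, 59.7]
tcp_rot: [3.141, 0.0, 1.667]
contact_force: [-11.5, -7.0, 31.0]
grip_width: 0.6
finger_force: 15.1
```

Square at its bottom stop. Lift, move to the small key.

```bash
python3 -m crank '[[[0,0,0,-1,0],[0,0,0,-2,0],[0,0,0,-3,0],[0,0,0,-3,0],[0,0,-2,-3,0],[0,0,-4.4,-3,0],[0,0,-4.4,-3,0],[0,0,-4.4,-3,0],[0,0,-4.4,-3,0],[0,0,-4.4,-3,0]]]'
python3 -c "
from h import *
go(448,357.6,57.5,.094+np.pi/2)"
```

```text
time: 52.95
tool_pos: [447.9, 357.3, 85.6]
tcp_rot: [3.141, -0.0, 1.667]
contact_force: [0.2, -1.7, -0.3]
grip_width: 0.4
finger_force: 0.0
rows [0.03 0.01 2.81] turn 0.1
```

```bash
python3 -m crank '[[[0,0,0,0.8,0],[0,0,0,1.6,0],[0,0,0,2,0],[0,0,0,2.3,0],[0,0,0,2.6,0],[0,0,0,2.7,0],[0,0,0,2.8,0],[0,0,0,2.8,0],[0,0,0,2.8,0],[0,0,0,2.8,0]]]'
python3 -m crank '[[[0,0,0,-1,0],[0,0,0,-2,0],[0,0,0,-3,0],[0,0,0,-3,0],[0,0,3,-3,0],[0,0,6,-3,0],[0,0,8.8,-3,0],[0,0,8.8,-3,0],[0,0,8.8,-3,0],[0,0,8.8,-3,0]]]'
python3 -c "
from h import *
go(535.3,366.3,57.5,.094+np.pi/2)"
```

```text
time: 53.95
tool_pos: [446.9, 357.0, 59.9]
tcp_rot: [3.141, 0.0, 1.667]
contact_force: [-5.8, -5.4, 19.7]
grip_width: 0.5
finger_force: 9.8
time: 54.95
tool_pos: [533.5, 365.6, 87.2]
tcp_rot: [-3.14, 0.001, 1.667]
contact_force: [0.5, 0.2, 0.1]
grip_width: 0.7
finger_force: 0.0
rows [0.05 0.19 2.97] turn 0.2
```

```bash
python3 -m crank '[[[0,0,0.1,0.8,0],[0,0,0.1,1.6,0],[0,0,0.1,2.1,0],[0,0,0.1,2.4,0],[0,0,0.1,2.7,0],[0,0,0.1,2.9,0],[0,0,0.1,3,0],[0,0,0.1,3,0],[0,0,0.1,3,0],[0,0,0.1,3,0]]]'
python3 -m crank '[[[0,0,0,-1,0],[0,0,0,-2,0],[0,0,0,-5,0],[0,0,0,-9,0],[0,0,0,-13,0],[0,0,0,-17,0],[0,0,0,-17,0],[0,0,0,-17,0],[0,0,0,-17,0],[0,0,0,-17,0]]]'
python3 -c "
from h import *
K,I,D=shot('top','top4');shot('side','side4')
I0=load('top0')[1]; d=(np.abs(I.astype(int)-I0).max(2)>50).astype(np.uint8); n,l,s,c=cv2.connectedComponentsWithStats(d)
print([x.tolist() for x in s[1:] if x[4]>25])"
```

```text
time: 55.95
tool_pos: [535.2, 365.8, 60.1]
tcp_rot: [3.142, -0.0, 1.667]
contact_force: [-8.6, -3.4, 16.4]
grip_width: 0.7
finger_force: 8.0
time: 56.95
tool_pos: [535.2, 365.5, 225.9]
tcp_rot: [-3.139, 0.001, 1.667]
contact_force: [0.1, -0.9, -2.1]
grip_width: 0.3
finger_force: 0.0
[[28, 140, 111, 103, 5055], [0, 175, 2, 30, 39], [410, 182, 17, 17, 208], [349, 190, 17, 17, 213], [136, 196, 5, 11, 36], [131, 209, 12, 11, 54], [10, 213, 29, 19, 180], [71, 216, 12, 5, 38], [385, 218, 20, 17, 223], [123, 231, 29, 25, 129], [347, 231, 17, 17, 225], [20, 247, 24, 17, 172], [112, 248, 48, 58, 661], [27, 258, 10, 8, 33], [442, 294, 15, 7, 33], [139, 296, 7, 14, 27], [217, 296, 232, 104, 9631], [464, 307, 129, 93, 5213], [172, 308, 11, 19, 64], [448, 308, 18, 15, 94], [57, 311, 132, 89, 2654]]
```

View pics/top4.png

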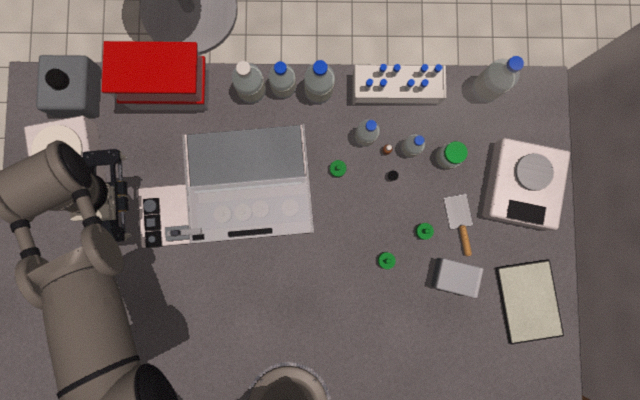

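View pics/side4.png

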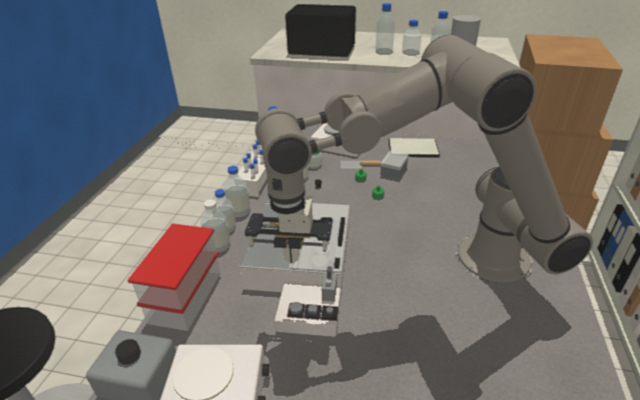

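Everything is closed and the bystanders are unmoved, but the dishes at (222,243,261,289) are now unevenly spaced, so I'll check them.

```bash
python3 -m crank '[[[0,-5,0,-1,0],[0,-10,0,-2,0],[0,-15,0,-3,0],[0,-20,1,-4,0],[0,-25,2,-5,0],[0,-25,2,-5,8],[0,-25,2,-5,16],[0,-25,2,-5,24],[0,-25,2,-5,32],[0,-25,2,-5,40]]]'
python3 -m crank '[[[0,0,0,0,8],[0,0,0,0,16],[0,0,0,0,24],[0,0,0,0,32],[0,0,0,0,40],[0,0,0,0,48],[0,0,0,0,50],[0,0,0,0,50],[0,0,0,0,50],[0,0,0,0,50]]]'
python3 -c "
from h import *
go(440,110,280,.094)"
```

```text
time: 58.05
tool_pos: [579.6, 118.8, 277.1]
tcp_rot: [-3.141, 0.001, 0.963]
contact_force: [-0.2, -0.0, -0.4]
grip_width: 0.4
finger_force: 0.0
time: 59.05
tool_pos: [579.6, 118.9, 277.5]
tcp_rot: [3.142, 0.0, 0.097]
contact_force: [-0.5, 0.1, -0.4]
grip_width: 0.3
finger_force: 0.0
rows [-13.98  -0.47  -0.24] turn 0.2
```

```bash
python3 -m crank '[[[0,-4,0,0,0],[0,-8,0,0,0],[0,-12,0,0,0],[0,-14,0,0,0],[0,-14,0,0,0],[0,-14,0,0,0],[0,-14,0,0,0],[0,-14,0,0,0],[0,-14,0,0,0],[0,-14,0,0,0]]]'
python3 -c "
from h import *
K,I,D=shot('wrist','w14')
g=cv2.createCLAHE(4,(8,8)).apply(cv2.cvtColor(I,cv2.COLOR_RGB2GRAY)); cv2.imwrite('pics/w14c.png',cv2.resize(g[:235,80:560],None,fx=1.6,fy=1.6))
s=np.array([.9956,.0939]);t=np.array([-.0939,.9956])
for v in range(60,200,1):pass
print(K[3].round(1).tolist())"
```

```text
time: 60.05
tool_pos: [440.6, 105.5, 277.5]
tcp_rot: [3.142, 0.001, 0.096]
contact_force: [0.3, -0.7, -0.1]
grip_width: 0.8
finger_force: 0.0
[[0.1, -1.0, -0.3, 507.9], [-1.0, -0.1, -0.0, 112.8], [-0.0, 0.3, -1.0, 435.1], [0.0, 0.0, 0.0, 1.0]]
```

View pics/w14c.png

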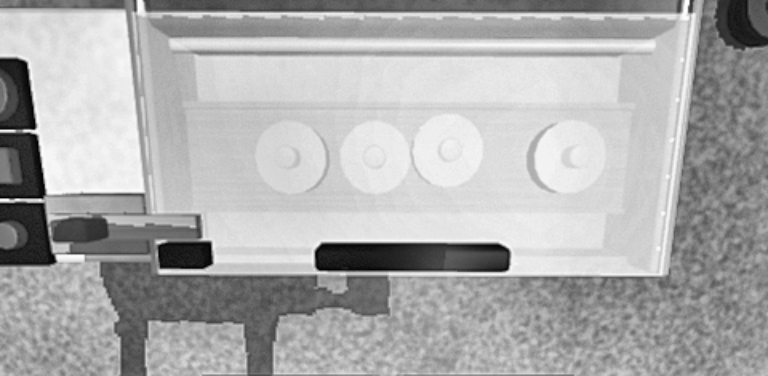

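The third dish, at (448,150) in the crop, was shifted toward its neighbour. It still stands flat between the lips, whose lines are at rows 104 and 212. The cover and catch are home.

```bash
python3 -c "
from plant import bot
print(bot.close_job())"
```

```text
the job is handed in; nothing more can be done
None
```

The station is loaded and started, and the job is handed in: all four dishes stand upright on the shelf, the cover and catch are fully home, and the square, small and large keys were each pressed to the stop in that order.

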